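# Put the graded canister set back in its tray

### The job

The set of six white canisters lives in the divided wooden tray in order of height, and the tallest and the smallest are still standing in its two end compartments. Put the other four back into the empty compartments between them, one in each, so that the heights step down from the tallest to the smallest. They are stoneware: set each one down gently and upright on its cork pad, without knocking any over, and leave the two end ones undisturbed.

Things in the scene. Friction and masses are not known exactly. Their poses are not given: they have to be found in the camera images.
- canister_tallest: white stoneware canister with a flat light-wood lid fixed on it, 140 mm tall over all (lid included), straight round body 54 mm across, bare clay foot; the tallest of the set of six; it already stands in one end compartment of the tray, the left or the right end as it happens, and stays there. The origin is the centre of its underside, z points up to the lid.
- canister_124: white stoneware canister with a flat light-wood lid fixed on it, 124 mm tall over all (lid included), straight round body 52 mm across, bare clay foot; loose on the worktop in front of the tray, about 245 g. The origin is the centre of its underside, z points up to the lid.
- canister_108: white stoneware canister with a flat light-wood lid fixed on it, 108 mm tall over all (lid included), straight round body 50 mm across, bare clay foot; loose on the worktop in front of the tray, about 205 g. The origin is the centre of its underside, z points up to the lid.
- canister_92: white stoneware canister with a flat light-wood lid fixed on it, 92 mm tall over all (lid included), straight round body 48 mm across, bare clay foot; loose on the worktop in front of the tray, about 168 g. The origin is the centre of its underside, z points up to the lid.
- canister_76: white stoneware canister with a flat light-wood lid fixed on it, 76 mm tall over all (lid included), straight round body 46 mm across, bare clay foot; loose on the worktop in front of the tray, about 133 g. The origin is the centre of its underside, z points up to the lid.
- canister_smallest: white stoneware canister with a flat light-wood lid fixed on it, 60 mm tall over all (lid included), straight round body 44 mm across, bare clay foot; the smallest of the set of six; it already stands in one end compartment of the tray, the left or the right end as it happens, and stays there. The origin is the centre of its underside, z points up to the lid.
- compartment_1: empty compartment of the fixed light-wood tray, the left-most empty one (seen from the robot): 66 mm square inside, cork pad. Origin: centre of the cork's top, 10 mm above the worktop; z up, y along the row to the left, x away from the robot. Pitch 70 mm; the end compartments lie one pitch beyond compartments 1 and 4.
- compartment_2: empty compartment of the fixed light-wood tray, second from the left of the empty ones: 66 mm square inside, cork pad. Origin: centre of the cork's top, 10 mm above the worktop; z up, y along the row to the left, x away from the robot. Long walls rise 18 mm above the cork, 4 mm dividers 15 mm, end boards 45 mm; the tray is 76 mm deep, 426 mm long.
- compartment_3: empty compartment of the fixed light-wood tray, third from the left of the empty ones: 66 mm square inside, cork pad. Origin: centre of the cork's top, 10 mm above the worktop; z up, y along the row to the left, x away from the robot. Long walls rise 18 mm above the cork, 4 mm dividers 15 mm, end boards 45 mm; the tray is 76 mm deep, 426 mm long.
- compartment_4: empty compartment of the fixed light-wood tray, the right-most empty one: 66 mm square inside, cork pad. Origin: centre of the cork's top, 10 mm above the worktop; z up, y along the row to the left, x away from the robot. Pitch 70 mm; the end compartments lie one pitch beyond compartments 1 and 4.

How it is judged (in metres and radians):
At the end, for the whole second after the job is handed in: The four stand in height order from the tallest (124, 108, 92, 76 mm), each upright (0.08 rad), at rest, underside within 5 mm of the cork's top, centre within 18 mm of its compartment's centre; the two end ones upright, at rest, within 20 mm of their start (((y of canister_tallest in the frame of compartment_1 above 0 m and horizontal distance between canister_124 and compartment_1 below 0.018 m and z of canister_124 in the frame of compartment_1 between -0.005 and 0.005 m and angle between each of canister_124, canister_108, canister_92, canister_76's own z axis and vertical below 0.08 rad and linear speed of each of canister_124, canister_108, canister_92, canister_76 below 0.02 m/s and horizontal distance between canister_108 and compartment_2 below 0.018 m and z of canister_108 in the frame of compartment_2 between -0.005 and 0.005 m and horizontal distance between canister_92 and compartment_3 below 0.018 m and z of canister_92 in the frame of compartment_3 between -0.005 and 0.005 m and horizontal distance between canister_76 and compartment_4 below 0.018 m and z of canister_76 in the frame of compartment_4 between -0.005 and 0.005 m) or (y of canister_tallest in the frame of compartment_1 below 0 m and horizontal distance between canister_124 and compartment_4 below 0.018 m and z of canister_124 in the frame of compartment_4 between -0.005 and 0.005 m and angle between each of canister_124, canister_108, canister_92, canister_76's own z axis and vertical below 0.08 rad and linear speed of each of canister_124, canister_108, canister_92, canister_76 below 0.02 m/s and horizontal distance between canister_108 and compartment_3 below 0.018 m and z of canister_108 in the frame of compartment_3 between -0.005 and 0.005 m and horizontal distance between canister_92 and compartment_2 below 0.018 m and z of canister_92 in the frame of compartment_2 between -0.005 and 0.005 m and horizontal distance between canister_76 and compartment_1 below 0.018 m and z of canister_76 in the frame of compartment_1 between -0.005 and 0.005 m)) and distance of each of canister_tallest, canister_smallest from where it was at the start of the episode below 0.02 m and angle between each of canister_tallest, canister_smallest's own z axis and vertical below 0.08 rad and linear speed of each of canister_tallest, canister_smallest below 0.02 m/s); the robot touches nothing.
It fails at once if an end canister is knocked or moved more than 25 mm (distance of any of canister_tallest, canister_smallest from where it was at the start of the episode above 0.025 m).
It fails at once if a canister is knocked over (tipped by more than 0.8 rad) (angle between any of canister_124, canister_108, canister_92, canister_76, canister_tallest, canister_smallest's own z axis and vertical above 0.8 rad).
It fails at once if a canister is dropped or banged down (faster than 0.6 m/s with its underside less than 30 mm above the worktop) ((height (world z) of canister_124 below 0.03 m and linear speed of canister_124 above 0.6 m/s) or (height (world z) of canister_108 below 0.03 m and linear speed of canister_108 above 0.6 m/s) or (height (world z) of canister_92 below 0.03 m and linear speed of canister_92 above 0.6 m/s) or (height (world z) of canister_76 below 0.03 m and linear speed of canister_76 above 0.6 m/s)).
It also fails if it takes over 96 s, if anything falls off the work surface, if the arm or the gripper's body presses on something with over 40 N, if the wrist force passes 120 N, or if a joint passes its speed limit or range.

### The arm

A 6-joint arm with a two-finger parallel gripper is mounted at the origin on a cart in front of the work surface, level with it; the furniture and walls round the work are solid. World frame = base frame: x ahead of the robot, y to its left, z up, the work surface at z = 0. Lengths are in mm, angles in rad, forces in N, time in s.
With the tool pointing down it reaches from about 275 to 750 mm from the base axis. Payload 10.2 kg.
Tool frame: the origin (TCP) lies where the fingers leave the gripper's body, on its centre line; the fingertips stand 73 mm ahead of it and the grasp point (between the pads) lies 54 mm ahead of it; z points along the fingers, y is the line along which they close (so a half turn about z gives the same grasp; the last joint's range is limited). The gripper opens to 85 mm and grips with 20 to 120 N. Pads are 22 mm wide; open, the fingers measure 114 mm over their backs; the gripper's body (76 mm by 85 mm) begins 54 mm behind the grasp point. The pads swing forward as they close: fully open they stand 13 mm farther back than shut.
Start: joints at [0.886, 0.313, 1.498, -0, 1.331, -0.223], TCP at [233.932, 470.008, 303.894] pointing down, gripper open.
Joint ranges: [-2.94, 2.94], [-0.97, 2.17], [0.19, 2.56], [-1.23, 4.37], [0.02, 3.11], [-2.88, 2.88]. Speed limits (rad/s): [2.39, 2.39, 3.01, 3.14, 3.14, 3.14].

### API

Orientations are given as a unit quaternion [w, x, y, z].
In Python, from rig import ctrl gives the robot as it stands.
- The arm moves only by the shell command python3 -m creep 'ROWS' [OPENING] [FORCE]. ROWS is JSON, a list that holds one entry, the list of rows, each a list of 6 numbers: the shift along the world's x, y, z in units of 25 mm (1.0 is 25 mm), then the turn, a rotation vector about the world's x, y, z in units of 5 degrees (1.0 is 5 degrees). In form: [[[x, y, z, ax, ay, az], ...]]. A call has 1 to 20 rows; each row is the pose to reach, as a shift and turn from the pose commanded when the call began; what a row does not reach only later rows make up. A row lasts 1/12 s, in which the tool goes at most 41.7 mm and 7.16 degrees, less where a joint would pass 70% of its speed; a pose out of reach is approached as far as the arm can. A call with a gripper value outside its range is refused whole. OPENING is the finger opening in mm, from 0 to 85.4, set as the call begins (- or left out, the last holds). The fingers move at their own pace and stop on an object; FORCE is the grip in N (left out, the last holds). Time passes only in rows, so rows that repeat a pose let the fingers close. It gives the time, the measured TCP pose, the force, the opening and the grip force at its end, in the units of the state.
- ctrl.sense(): the state, without advancing time (a new reading comes with each control period).
- ctrl.capture(name): name is "scene" or "side" or "wrist"; returns a dict with "image" (400x640x3 uint8, red, green, blue), "fx", "fy", "cx", "cy" (pixels), "k1" (the pictures are not rectified: a ray, as slopes to the right and down, at radius r is drawn at 1 + k1 r^2 times it, then the intrinsics apply), "R" (3x3) and "t" (3): a world point X has camera coordinates R X + t. Camera axes: x right, y down, z forward; pixel columns grow to the right and rows downward; lengths in mm; the calibration is good to about 2 mm. A picture is of the moment at which its call begins. There is no depth.
- ctrl.finish_job(): hands the job in; it is judged then, once.
The state is a dict: "time_s": time; "joints": joint angles; "dq": joint speeds; "tau": joint torques, N m; "eef_pos": TCP position; "ee_rot": TCP orientation; "force": force on the tool from outside, world axes, zero at the start; "wrist_torque": the same for the moment, N m; "grip_width": opening from 0.0 (shut) to 1.0 (fully open); "grip_force": force on a finger pad.
Only numpy, scipy, OpenCV 4.12 (cv2) and the standard library are available. Lean on these libraries where they do the work, as an engineer would, in place of code of your own. Each camera call takes 0.05 s, during which the arm holds its last target. There are 200 camera calls.

## Working session

There is one attempt and no reset: what is moved stays moved. The work goes in short steps, Python scripts to look and compute and a shell command to move; the robot and the scene stay as the last step left them, time stands still between calls to the robot, and variables do not carry over. Pictures are saved under pics/ and viewed, at most 14 in all, crops included, and the job is handed in when it is done.

```bash
ls; mkdir -p pics
cat > h.py <<'E'
import numpy as np, cv2
from rig import ctrl
def snap(name,fn):
    c=ctrl.capture(name); cv2.imwrite('pics/'+fn,c['image'][:,:,::-1])
    np.save('pics/'+fn+'.npy',{k:np.array(c[k]) for k in c if k!='image'},allow_pickle=True); return c
def load(fn): return np.load('pics/'+fn+'.npy',allow_pickle=True).item()
def K(c): return np.array([[c['fx'],0,c['cx']],[0,c['fy'],c['cy']],[0,0,1]],float)
def ray(c,u,v):
    p=cv2.undistortPoints(np.array([[[u,v]]],float),K(c),np.array([float(c['k1']),0,0,0,0]))[0,0]
    R=np.array(c['R']);t=np.array(c['t'])
    return -R.T@t, R.T@np.array([p[0],p[1],1])
def at(c,u,v,z):
    o,d=ray(c,u,v); return (o+d*(z-o[2])/d[2])[:2]
def proj(c,X):
    return cv2.projectPoints(np.array(X,float).reshape(-1,3),cv2.Rodrigues(np.array(c['R'],float))[0],np.array(c['t'],float).reshape(3,1),K(c),np.array([float(c['k1']),0,0,0,0]))[0][:,0]
E
python3 - <<'E'
from h import *
for n in('scene','side','wrist'):
    c=snap(n,n+'0.png'); print(n,-np.array(c['R']).T@np.array(c['t']))
print(ctrl.sense())
E
```

```text
pics
scene [ 130.53550355 -209.19556385  817.56522482]
side [ 483.72754737 1037.51907072  485.25289287]
wrist [162.3965689  505.64941807 372.75099686]
{'time_s': 0.15, 'joints': array([ 8.85601065e-01,  3.13306398e-01,  1.49826085e+00, -8.03301965e-06,
        1.33101542e+00, -2.23378786e-01]), 'dq': array([ 0.00249402, -0.0034263 , -0.00281259,  0.00091916, -0.00134978,
       -0.00111733]), 'tau': array([ 1.40400916e-03, -4.12372899e+01, -2.59795475e+01, -1.47022429e-04,
        3.22031105e-03, -1.38490418e-05]), 'eef_pos': array([233.84573642, 469.90027879, 303.47486631]), 'ee_rot': array([-2.13716539e-04,  2.28860792e-01,  9.73459035e-01, -4.46516771e-04]), 'force': array([ 0.33497203, -1.07078204, -0.21009259]), 'wrist_torque': array([ 0.02629056, -0.01801855,  0.01689545]), 'grip_force': 0.0, 'grip_width': 0.9982544235185465}
```

View pics/scene0.png

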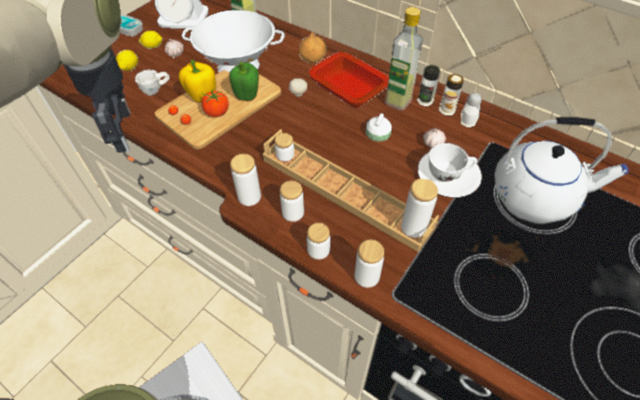

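View pics/side0.png

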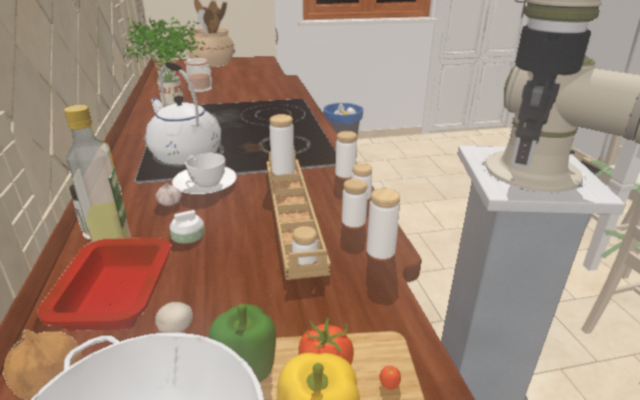

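The scene shows the tray from (285,148), with the smallest at the left end, to (420,210), with the tallest at the right. The four loose ones are near (245,180), (291,200), (318,240) and (369,262). I'll enlarge that area.

Run:
```python
import cv2
a=cv2.imread('pics/scene0.png')[120:300,215:455]
cv2.imwrite('pics/crop0.png',cv2.resize(a,None,fx=3.3,fy=3.3,interpolation=cv2.INTER_CUBIC))
```

```text
(no output)
```

View pics/crop0.png

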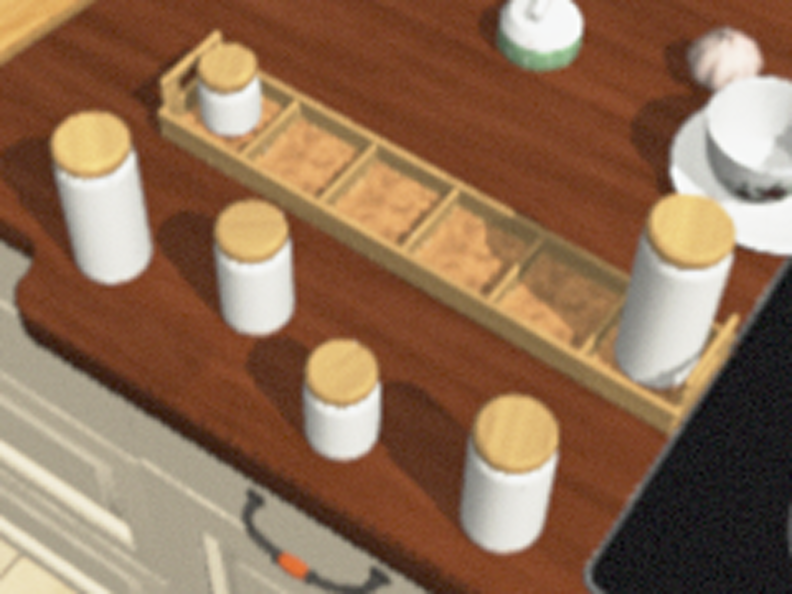

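Lid centres in the crop are (92,140), (252,228), (342,370) and (515,430), with body bottoms at (113,282), (257,332), (342,458) and (503,549). The five dividers are clearly visible.

Run:
```python
from h import *
from scipy.optimize import least_squares
c=load('scene0.png')
f=lambda p:(215+p[0]/3.3,120+p[1]/3.3)
D={124:52,108:50,92:48,76:46}
for l,b in [((92,140),(113,282)),((252,228),(257,332)),((342,370),(342,458)),((515,430),(503,549))]:
    for h in D:
        X=at(c,*f(l),h)
        a=np.linspace(0,6.28,90)
        q=proj(c,np.c_[X[0]+D[h]/2*np.cos(a),X[1]+D[h]/2*np.sin(a),0*a])
        print(h,X.round(1),'bottom row pred-meas px',round(q[:,1].max()-f(b)[1],1))
dv=[((245,155),(297,102)),((328,203),(376,145)),((408,250),(458,193)),((490,300),(543,240)),((585,352),(633,290))]
M=[]
for a,b in dv:
    m=(at(c,*f(a),25)+at(c,*f(b),25))/2; M.append(m); print(at(c,*f(a),25).round(),at(c,*f(b),25).round(),m.round(1))
M=np.array(M)
r=least_squares(lambda p:np.concatenate([M[i]-p[:2]-(2-i)*70*np.array([-np.sin(p[2]),np.cos(p[2])]) for i in range(5)]),[500,-100,0])
print(r.x,r.fun.round(1))
for i in range(6): print('comp',i,(r.x[:2]+(2.5-i)*70*np.array([-np.sin(r.x[2]),np.cos(r.x[2])])).round(1))
for p,h in(((228,66),70),((691,230),150)): print(at(c,*f(p),h))
```

```text
124 [403.3 369.4] bottom row pred-meas px 2.6
108 [409.6 382.7] bottom row pred-meas px -2.9
92 [415.9 396.1] bottom row pred-meas px -8.2
76 [422.2 409.4] bottom row pred-meas px -13.5
124 [436.6 249.6] bottom row pred-meas px 13.9
108 [443.7 260.2] bottom row pred-meas px 8.6
92 [450.8 270.8] bottom row pred-meas px 3.3
76 [457.8 281.4] bottom row pred-meas px -1.8
124 [413.3 138.4] bottom row pred-meas px 17.8
108 [419.8 146.5] bottom row pred-meas px 12.8
92 [426.4 154.5] bottom row pred-meas px 7.8
76 [432.9 162.5] bottom row pred-meas px 2.9
124 [459.7  49.1] bottom row pred-meas px 7.9
108 [467.3  55.1] bottom row pred-meas px 3.0
92 [474.9  61. ] bottom row pred-meas px -1.9
76 [482.4  67. ] bottom row pred-meas px -6.6
[517. 370.] [577. 386.] [546.7 378.2]
[534. 299.] [593. 318.] [563.4 308.1]
[549. 233.] [608. 248.] [578.1 240.2]
[562. 167.] [624. 180.] [592.9 173.8]
[580.  99.] [639. 112.] [609.9 105.5]
[5.78220432e+02 2.41162650e+02 2.25565112e-01] [-0.2  0.6  0.9 -1.2 -0.1 -1.  -1.   0.9  0.4  0.8]
comp 0 [539.1 411.7]
comp 1 [554.7 343.5]
comp 2 [570.4 275.3]
comp 3 [586. 207.]
comp 4 [601.7 138.8]
comp 5 [617.4  70.6]
[536.080187   410.36385843]
[615.37827214  69.49345302]
```

View pics/wrist0.png

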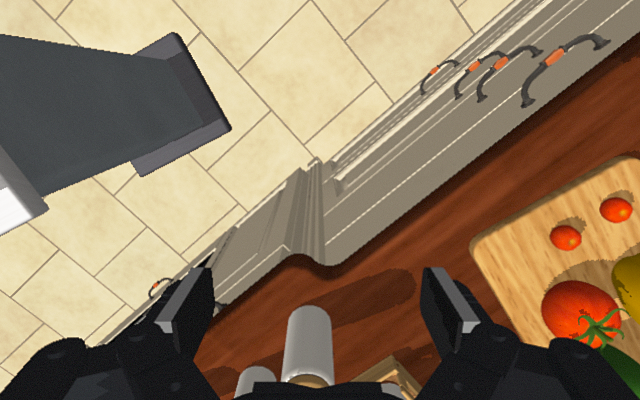

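The heights are unambiguous: 124 at (403,369), 92 at (451,271), 76 at (433,162) and 108 at (467,55). The tray is yawed 12.9°. The tallest is at the right, so 76→c1, 92→c2, 108→c3 and 124→c4. I'll place the shortest first, with the fingers closing across the row. First I move above the 76: shift (+199,-308), turn -50.6°.

```bash
python3 -m creep '[[[0.6,-1,0,0,0,-0.8],[1.2,-2,0,0,0,-1.7],[2,-3.1,0,0,0,-2.6],[2.8,-4.3,0,0,0,-3.6],[3.6,-5.5,0,0,0,-4.6],[4.4,-6.8,0,0,0,-5.6],[5.2,-8,0,0,0,-6.6],[6,-9.2,-0.5,0,0,-7.6],[6.8,-10.4,-1,0,0,-8.6],[7.5,-11.5,-1.5,0,0,-9.5],[7.97,-12.3,-2,0,0,-10.1],[7.97,-12.3,-2,0,0,-10.1],[7.97,-12.3,-2,0,0,-10.1]]]' 85
python3 - <<'E'
from h import *
c=snap('wrist','wrist1.png')
for h,x,y in((76,433,162.5),(92,450.8,270.8),(108,467.3,55)): print(h,proj(c,[[x,y,h],[x,y,0]]).round())
s=ctrl.sense();print(s['eef_pos'],s['ee_rot'],s['time_s'])
E
```

```text
time_s: 1.23
eef_pos: [433.3, 161.7, 253.3]
ee_rot: [-0.001, 0.623, 0.782, -0.001]
force: [0.2, -0.4, 0.6]
grip_width: 0.994
grip_force: 0.0
76 [[318. 198.]
 [318. 173.]]
92 [[389.  43.]
 [368.  55.]]
108 [[331. 358.]
 [327. 280.]]
[433.08535576 162.55081752 253.87191109] [-2.88023995e-04  6.22233302e-01  7.82831796e-01 -1.19069041e-04] 1.2833
```

View pics/wrist1.png

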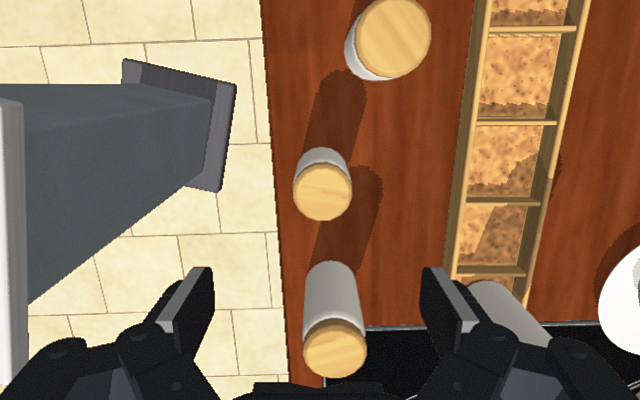

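The lids appear at (387,38), (322,191) and (335,347), close to the predictions. Dividers are visible at (476,122)-(557,122), (464,199)-(541,203) and (456,270)-(526,273).

Run:
```python
from h import *
c=load('wrist1.png')
for p,h in(((322,191),76),((387,38),92),((335,347),108)): print(h,at(c,*p,h).round(1))
for a,b in(((487,30),(576,30)),((476,122),(557,122)),((464,199),(541,203)),((456,270),(526,273))): print(((at(c,*a,25)+at(c,*b,25))/2).round(1))
```

```text
76 [434.5 168.5]
92 [449.2 273.2]
108 [468.1  64.9]
[563.1 312. ]
[578.9 246.1]
[593.6 180.2]
[609.3 113. ]
```

```bash
python3 -m creep '[[[0,0.12,-0.7,0,0,0],[0,0.12,-1.5,0,0,0],[0,0.12,-2.4,0,0,0],[0,0.12,-3.3,0,0,0],[0,0.12,-4.2,0,0,0],[0,0.12,-5,0,0,0],[0,0.12,-5.7,0,0,0],[0,0.12,-6.1,0,0,0],[0,0.12,-6.1,0,0,0]]]' && python3 -m creep '[[[0,0,0,0,0,0],[0,0,0,0,0,0],[0,0,0,0,0,0],[0,0,0,0,0,0],[0,0,0,0,0,0],[0,0,0,0,0,0]]]' 35 30
```

```text
time_s: 2.03
eef_pos: [432.3, 166.2, 100.3]
ee_rot: [-0.001, 0.622, 0.783, -0.001]
force: [-1.0, 0.8, 0.2]
grip_width: 0.991
grip_force: 0.0
time_s: 2.53
eef_pos: [433.7, 165.7, 102.5]
ee_rot: [0.001, 0.622, 0.783, 0.001]
force: [-1.1, 0.8, 6.4]
grip_width: 0.532
grip_force: 29.9
```

```bash
python3 -m creep '[[[0,0,0.4,0,0,0],[0,0,1.2,0,0,0],[0.2,0,2,0,0,0],[0.9,0,2,0,0,0],[1.8,0,2,0,0,0],[2.8,0.2,2,0,0,0],[3.7,0.8,2,0,0,0],[4.4,1.7,2,0,0,0],[4.8,2.7,2,0,0,0],[4.86,3.7,2,0,0,0],[4.86,4.7,2,0,0,0],[4.86,5.6,2,0,0,0],[4.86,6.4,2,0,0,0],[4.86,7,2,0,0,0],[4.86,7.2,2,0,0,0],[4.86,7.2,2,0,0,0],[4.86,7.2,2,0,0,0]]]'
python3 - <<'E'
from h import *
snap('scene','s2.png')
a=cv2.imread('pics/s2.png')[110:260,220:420]
cv2.imwrite('pics/s2c.png',cv2.resize(a,None,fx=4,fy=4,interpolation=cv2.INTER_CUBIC))
E
```

```text
time_s: 3.95
eef_pos: [554.7, 344.9, 151.7]
ee_rot: [0.0, 0.622, 0.783, -0.0]
force: [1.0, -0.3, -2.2]
grip_width: 0.53
grip_force: 31.4
```

View pics/s2c.png

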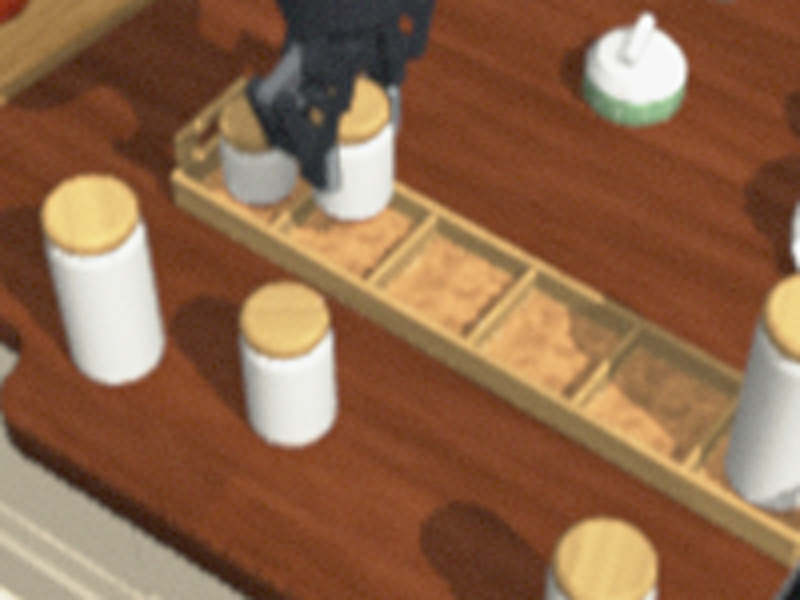

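The canister hangs at about (355,150) in the crop, above compartment 1. I'm lowering it.

```bash
python3 -m creep '[[[0,0,-0.4,0,0,0],[0,0,-0.8,0,0,0],[0,0,-1.1,0,0,0],[0,0,-1.3,0,0,0],[0,0,-1.45,0,0,0],[0,0,-1.55,0,0,0],[0,0,-1.62,0,0,0],[0,0,-1.62,0,0,0],[0,0,-1.62,0,0,0]]]'
```

```text
time_s: 4.75
eef_pos: [554.7, 345.5, 112.6]
ee_rot: [0.0, 0.622, 0.783, 0.0]
force: [-6.2, -3.5, 9.6]
grip_width: 0.532
grip_force: 32.3
```

```bash
python3 -m creep '[[[0,0,0,0,0,0],[0,0,0,0,0,0],[0,0,0,0,0,0],[0,0,0,0,0,0],[0,0,0,0,0,0],[0,0,0.8,0,0,0],[0,0,1.8,0,0,0],[0,0,2.8,0,0,0],[-0.5,-0.3,3.2,0,0,0],[-1.4,-1,3.2,0,0,0],[-2.3,-1.7,3.2,0,0,0],[-3.2,-2.3,3.2,0,0,0],[-3.9,-2.8,3.2,0,0,0],[-4.2,-2.95,3.2,0,0,0],[-4.2,-2.95,3.2,0,0,0],[-4.2,-2.95,3.2,0,0,0]]]' 85
python3 - <<'E'
from h import *
c=snap('wrist','w2.png'); s=ctrl.sense(); print(s['eef_pos'],s['time_s'])
print(proj(c,[[450,272,92],[435,165,76]]))
E
```

```text
time_s: 6.08
eef_pos: [450.0, 271.9, 191.2]
ee_rot: [0.0, 0.622, 0.783, 0.0]
force: [0.0, 0.0, 0.6]
grip_width: 0.993
grip_force: 0.0
[450.3052246  272.03094598 191.10595059] 6.1333
[[317.8032729  245.66951259]
 [257.64449529 377.74787896]]
```

View pics/w2.png

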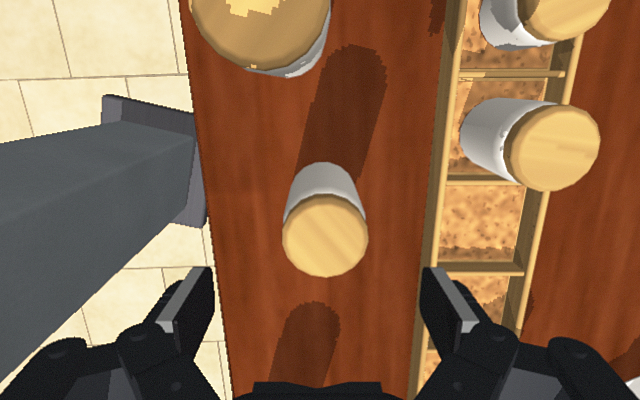

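The 76 stands in compartment 1, at about (500,145). The 92's lid is at (325,236), a few mm off prediction, so I'll trim by +2 in x and +3 in y and grasp.

```bash
python3 -m creep '[[[0.1,0.12,-0.7,0,0,0],[0.1,0.12,-1.5,0,0,0],[0.1,0.12,-2.3,0,0,0],[0.1,0.12,-2.9,0,0,0],[0.1,0.12,-3.2,0,0,0],[0.1,0.12,-3.2,0,0,0],[0.1,0.12,-3.2,0,0,0]]]' && python3 -m creep '[[[0,0,0,0,0,0],[0,0,0,0,0,0],[0,0,0,0,0,0],[0,0,0,0,0,0],[0,0,0,0,0,0],[0,0,0,0,0,0]]]' 35 32
```

```text
time_s: 6.72
eef_pos: [452.7, 275.0, 111.1]
ee_rot: [0.0, 0.622, 0.783, 0.0]
force: [0.3, -0.3, 1.0]
grip_width: 0.999
grip_force: 0.0
time_s: 7.22
eef_pos: [452.5, 274.9, 111.7]
ee_rot: [0.0, 0.622, 0.783, 0.001]
force: [-0.2, 0.4, 5.9]
grip_width: 0.551
grip_force: 32.4
```

```bash
python3 -m creep '[[[0,0,0.4,0,0,0],[0,0,1.2,0,0,0],[0.2,0,2,0,0,0],[0.9,0,2,0,0,0],[1.8,0,2,0,0,0],[2.8,0,2,0,0,0],[3.7,0.1,2,0,0,0],[4.4,0.1,2,0,0,0],[4.72,0.1,2,0,0,0],[4.72,0.1,2,0,0,0],[4.72,0.1,2,0,0,0]]]'
python3 - <<'E'
from h import *
c=snap('scene','s3.png')
a=cv2.imread('pics/s3.png')[110:260,220:420]
cv2.imwrite('pics/s3c.png',cv2.resize(a,None,fx=4,fy=4,interpolation=cv2.INTER_CUBIC))
E
```

```text
time_s: 8.13
eef_pos: [569.8, 277.2, 160.8]
ee_rot: [-0.0, 0.622, 0.783, -0.0]
force: [-0.4, 0.5, -1.3]
grip_width: 0.555
grip_force: 33.5
```

View pics/s3c.png

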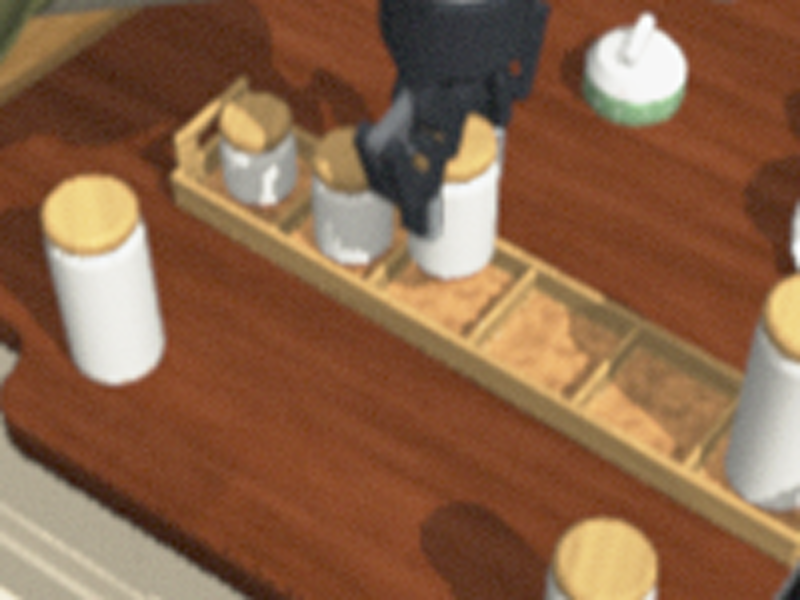

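The 76 is seated in compartment 1 at (352,200), and the 92 hangs over compartment 2 at (455,200). Lower.

```bash
python3 -m creep '[[[0,0,-0.4,0,0,0],[0,0,-0.8,0,0,0],[0,0,-1.1,0,0,0],[0,0,-1.3,0,0,0],[0,0,-1.45,0,0,0],[0,0,-1.55,0,0,0],[0,0,-1.62,0,0,0],[0,0,-1.62,0,0,0],[0,0,-1.62,0,0,0]]]'
python3 - <<'E'
from h import *
c=load('s3.png'); print('76 at',at(c,220+352/4,110+158/4,86))
E
```

```text
time_s: 8.93
eef_pos: [570.1, 277.3, 121.7]
ee_rot: [-0.0, 0.622, 0.783, -0.0]
force: [-4.6, -2.0, 7.9]
grip_width: 0.553
grip_force: 33.9
76 at [550.05932559 339.3789903 ]
```

```bash
python3 -m creep '[[[0,0,0,0,0,0],[0,0,0,0,0,0],[0,0,0,0,0,0],[0,0,0,0,0,0],[0,0,0,0,0,0],[0,0,0.8,0,0,0],[0,0,1.8,0,0,0],[0,0,2.8,0,0,0],[-0.5,-0.5,3.3,0,0,0],[-1.2,-1.3,3.3,0,0,0],[-2,-2.3,3.3,0,0,0],[-2.8,-3.4,3.3,0,0,0],[-3.5,-4.5,3.3,0,0,0],[-3.9,-5.6,3.3,0,0,0],[-4.08,-6.7,3.3,0,0,0],[-4.08,-7.7,3.3,0,0,0],[-4.08,-8.4,3.3,0,0,0],[-4.08,-8.7,3.3,0,0,0],[-4.08,-8.7,3.3,0,0,0],[-4.08,-8.7,3.3,0,0,0]]]' 85
python3 - <<'E'
from h import *
c=snap('wrist','w3.png'); s=ctrl.sense(); print(s['eef_pos'],s['time_s'])
print(proj(c,[[468,60,108]]))
E
```

```text
time_s: 10.6
eef_pos: [468.3, 60.1, 202.9]
ee_rot: [-0.0, 0.622, 0.783, 0.0]
force: [0.2, 0.5, -0.3]
grip_width: 0.997
grip_force: 0.0
[468.21448305  60.50525394 202.88270885] 10.65
[[317.41870269 249.75965745]]
```

View pics/w3.png

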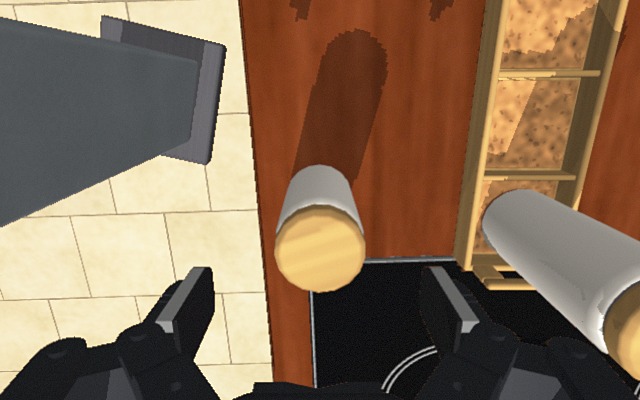

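The lid is at (320,248) against the predicted (317,250), so it's well aligned. Grasp.

```bash
python3 -m creep '[[[0,0,-0.7,0,0,0],[0,0,-1.5,0,0,0],[0,0,-2.3,0,0,0],[0,0,-2.8,0,0,0],[0,0,-3.1,0,0,0],[0,0,-3.1,0,0,0],[0,0,-3.1,0,0,0]]]' && python3 -m creep '[[[0,0,0,0,0,0],[0,0,0,0,0,0],[0,0,0,0,0,0],[0,0,0,0,0,0],[0,0,0,0,0,0],[0,0,0,0,0,0]]]' 35 35
```

```text
time_s: 11.23
eef_pos: [468.4, 60.3, 125.7]
ee_rot: [0.0, 0.622, 0.783, 0.0]
force: [-0.3, 0.3, 0.3]
grip_width: 0.997
grip_force: 0.0
time_s: 11.73
eef_pos: [468.6, 59.7, 126.1]
ee_rot: [0.001, 0.622, 0.783, 0.0]
force: [-1.2, -0.2, 6.8]
grip_width: 0.575
grip_force: 35.0
```

```bash
python3 -m creep '[[[0,0,0.4,0,0,0],[0,0,1.2,0,0,0],[0,0.2,2,0,0,0],[0,0.9,2,0,0,0],[0,1.8,2,0,0,0],[0,2.8,2,0,0,0],[0.3,3.8,2,0,0,0],[0.9,4.7,2,0,0,0],[1.7,5.4,2,0,0,0],[2.6,5.9,2,0,0,0],[3.5,6,2,0,0,0],[4.3,6,2,0,0,0],[4.7,6,2,0,0,0],[4.7,6,2,0,0,0],[4.7,6,2,0,0,0]]]'
python3 - <<'E'
from h import *
c=snap('scene','s4.png')
a=cv2.imread('pics/s4.png')[110:260,235:435]
cv2.imwrite('pics/s4c.png',cv2.resize(a,None,fx=4,fy=4,interpolation=cv2.INTER_CUBIC))
E
```

```text
time_s: 12.98
eef_pos: [585.3, 209.6, 175.3]
ee_rot: [-0.0, 0.622, 0.783, -0.0]
force: [-0.3, -0.5, -1.8]
grip_width: 0.581
grip_force: 36.5
```

View pics/s4c.png

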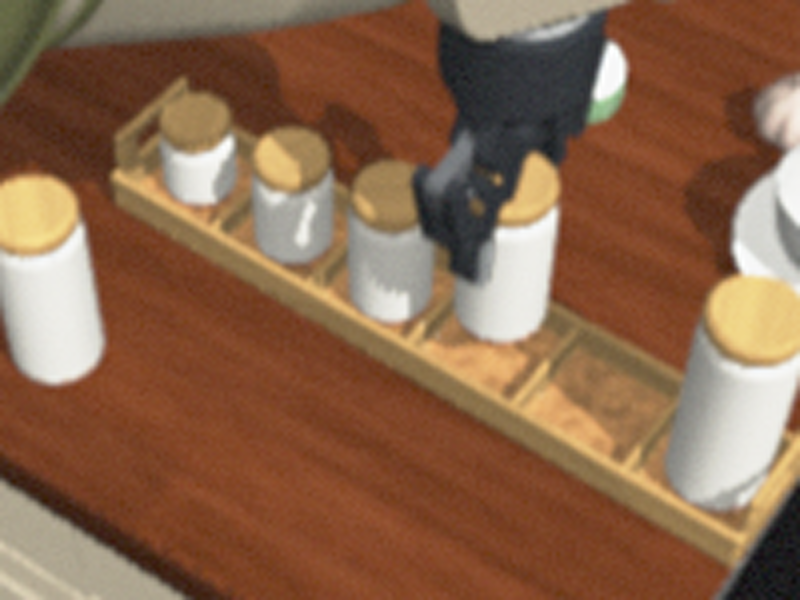

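The 76 and 92 stand in their compartments with lids at (292,158) and (390,196). The 108 is above compartment 3. Lower.

```bash
python3 -m creep '[[[0,0,-0.4,0,0,0],[0,0,-0.8,0,0,0],[0,0,-1.1,0,0,0],[0,0,-1.3,0,0,0],[0,0,-1.45,0,0,0],[0,0,-1.55,0,0,0],[0,0,-1.61,0,0,0],[0,0,-1.61,0,0,0],[0,0,-1.61,0,0,0]]]'
python3 - <<'E'
from h import *
c=load('s4.png'); print('76 at',at(c,235+292/4,110+158/4,86),'92',at(c,235+390/4,110+196/4,102))
E
```

```text
time_s: 13.78
eef_pos: [585.6, 209.8, 136.2]
ee_rot: [-0.0, 0.622, 0.783, -0.0]
force: [-4.2, -0.7, 5.6]
grip_width: 0.578
grip_force: 36.5
76 at [550.05932559 339.3789903 ] 92 [563.23208522 272.15200735]
```

```bash
python3 -m creep '[[[0,0,0,0,0,0],[0,0,0,0,0,0],[0,0,0,0,0,0],[0,0,0,0,0,0],[0,0,0,0,0,0],[0,0,0.8,0,0,0],[0,0,1.8,0,0,0],[0,0,2.8,0,0,0],[-0.5,0.1,3.5,0,0,0],[-1.4,0.6,3.5,0,0,0],[-2.4,1.3,3.5,0,0,0],[-3.4,2.2,3.5,0,0,0],[-4.3,3.1,3.5,0,0,0],[-5.2,4,3.5,0,0,0],[-6,4.9,3.5,0,0,0],[-6.7,5.7,3.5,0,0,0],[-7.1,6.3,3.5,0,0,0],[-7.27,6.5,3.5,0,0,0],[-7.27,6.5,3.5,0,0,0],[-7.27,6.5,3.5,0,0,0]]]' 85
python3 - <<'E'
from h import *
c=snap('wrist','w4.png'); s=ctrl.sense(); print(s['eef_pos'],s['time_s'])
print(proj(c,[[404,372,124]]))
E
```

```text
time_s: 15.45
eef_pos: [404.4, 371.8, 222.6]
ee_rot: [0.0, 0.622, 0.783, -0.0]
force: [0.9, 1.1, 0.8]
grip_width: 0.996
grip_force: 0.0
[404.66209081 371.51480034 222.5960601 ] 15.5
[[317.32838122 245.93792679]]
```

View pics/w4.png

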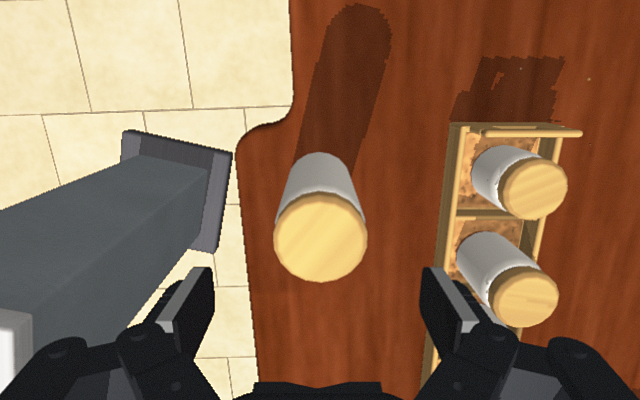

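The lid is at (320,237), slightly +y of prediction. The 76 sits a few mm toward the near wall, so I'll aim the last one 3 mm farther in x. Grasp the 124.

```bash
python3 -m creep '[[[0,0.1,-0.7,0,0,0],[0,0.1,-1.5,0,0,0],[0,0.1,-2.3,0,0,0],[0,0.1,-2.8,0,0,0],[0,0.1,-3.06,0,0,0],[0,0.1,-3.06,0,0,0],[0,0.1,-3.06,0,0,0]]]' && python3 -m creep '[[[0,0,0,0,0,0],[0,0,0,0,0,0],[0,0,0,0,0,0],[0,0,0,0,0,0],[0,0,0,0,0,0],[0,0,0,0,0,0]]]' 35 40
```

```text
time_s: 16.08
eef_pos: [404.6, 374.4, 146.6]
ee_rot: [0.0, 0.623, 0.783, 0.0]
force: [-0.1, 0.4, 0.8]
grip_width: 0.997
grip_force: 0.0
time_s: 16.58
eef_pos: [404.3, 375.0, 147.1]
ee_rot: [0.0, 0.622, 0.783, 0.001]
force: [0.2, -0.4, 5.9]
grip_width: 0.604
grip_force: 41.3
```

```bash
python3 -m creep '[[[0,0,0.4,0,0,0],[0,0,1.2,0,0,0],[0,-0.2,2,0,0,0],[0.1,-0.9,2,0,0,0],[0.2,-1.8,2,0,0,0],[0.3,-2.8,2,0,0,0],[0.4,-3.8,2,0,0,0],[0.5,-4.8,2,0,0,0],[0.6,-5.8,2,0,0,0],[0.8,-6.8,2,0,0,0],[1.1,-7.7,2,0,0,0],[1.6,-8.5,2,0,0,0],[2.3,-9.1,2,0,0,0],[3.2,-9.32,2,0,0,0],[4.2,-9.32,2,0,0,0],[5.2,-9.32,2,0,0,0],[6.2,-9.32,2,0,0,0],[7,-9.32,2,0,0,0],[7.6,-9.32,2,0,0,0],[8.02,-9.32,2,0,0,0]]]'
python3 -m creep '[[[0,0,0,0,0,0],[0,0,0,0,0,0]]]'
python3 - <<'E'
from h import *
c=snap('scene','s5.png')
a=cv2.imread('pics/s5.png')[110:260,255:455]
cv2.imwrite('pics/s5c.png',cv2.resize(a,None,fx=4,fy=4,interpolation=cv2.INTER_CUBIC))
E
```

```text
time_s: 18.25
eef_pos: [605.4, 141.7, 196.1]
ee_rot: [-0.0, 0.622, 0.783, -0.0]
force: [-1.2, 0.6, -1.7]
grip_width: 0.6
grip_force: 42.5
time_s: 18.42
eef_pos: [604.1, 141.8, 195.9]
ee_rot: [-0.0, 0.622, 0.783, -0.0]
force: [-0.2, 0.2, -2.7]
grip_width: 0.602
grip_force: 42.5
```

View pics/s5c.png

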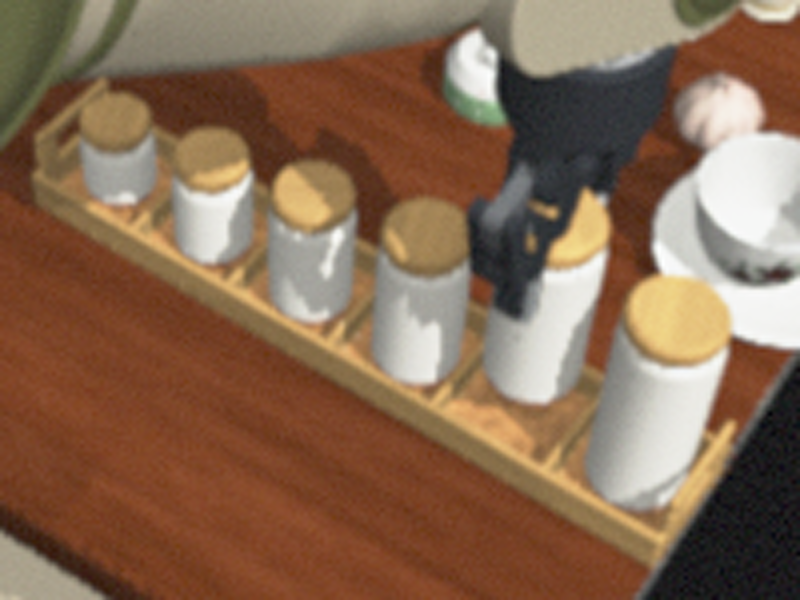

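The 108 is seated at (420,290) and the 124 is above compartment 4 at (545,300). Lower, release and retreat straight up.

```bash
python3 -m creep '[[[0,0,-0.4,0,0,0],[0,0,-0.8,0,0,0],[0,0,-1.1,0,0,0],[0,0,-1.3,0,0,0],[0,0,-1.45,0,0,0],[0,0,-1.55,0,0,0],[0,0,-1.61,0,0,0],[0,0,-1.61,0,0,0],[0,0,-1.61,0,0,0]]]'
```

```text
time_s: 19.22
eef_pos: [604.3, 141.8, 157.0]
ee_rot: [0.0, 0.622, 0.783, -0.0]
force: [-3.6, 0.1, 6.4]
grip_width: 0.602
grip_force: 43.0
```

```bash
python3 -m creep '[[[0,0,0,0,0,0],[0,0,0,0,0,0],[0,0,0,0,0,0],[0,0,0,0,0,0],[0,0,0,0,0,0],[0,0,0.8,0,0,0],[0,0,1.8,0,0,0],[0,0,2.8,0,0,0],[0,0,3.8,0,0,0],[-1,0,4.5,0,0,0],[-2,0,5,0,0,0],[-3.4,0,5.2,0,0,0],[-4.8,0,5.2,0,0,0],[-6.2,1,5.2,0,0,0],[-7,2,5.2,0,0,0],[-7,2,5.2,0,0,0],[-7,2,5.2,0,0,0]]]' 85
python3 - <<'E'
from h import *
c=snap('side','sd6.png')
a=c['image'][90:290,220:460,::-1]
cv2.imwrite('pics/sd6c.png',cv2.resize(a,None,fx=2.2,fy=2.2,interpolation=cv2.INTER_CUBIC))
c=snap('scene','s6.png')
a2=c['image'][110:260,255:455,::-1]
A=cv2.resize(a2,None,fx=2.6,fy=2.6,interpolation=cv2.INTER_CUBIC);B=cv2.resize(a,None,fx=1.15,fy=1.15)
o=np.zeros((400,800,3),np.uint8);o[:390,:520]=A;o[:B.shape[0],522:522+B.shape[1]]=B
cv2.imwrite('pics/both6.png',o)
E
```

```text
time_s: 20.63
eef_pos: [428.8, 192.5, 286.4]
ee_rot: [0.0, 0.621, 0.784, 0.0]
force: [0.2, -0.3, 0.4]
grip_width: 0.996
grip_force: 0.0
```

View pics/both6.png

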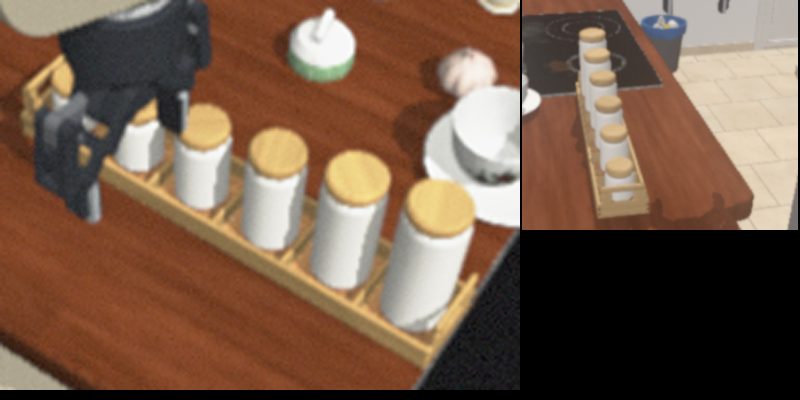

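All six canisters stand upright in height order, at scene-crop positions (140,140), (203,160), (275,190), (350,220) and (430,255), and the arm is clear of them. I'm handing in.

```bash
python3 -c "
from rig import ctrl
print(ctrl.finish_job())"
```

```text
the job is handed in; nothing more can be done
None
```

I put the four canisters back in height order (tallest at the right end, 124, 108, 92, 76, smallest at the left) and handed the job in at about 21 s; the last pictures show all six upright, but the hand-in call returned no verdict.

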